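# Seal an airtight canister, scan its three labels and put it on display

### The job

Push all four orange catches on the canister's lid fully home, so that it is airtight. Then lift it and show its labels to the reader in the order blue, yellow, green: hold each one upright and still for about a second, squarely in front of the middle of the reader's window and some 4 cm from it. Finally stand the canister upright, wholly on top of the low dark red gift box left of the reader, setting it down rather than dropping it, and let go; do not strike the reader or the candle, and leave the other things where they stand.

Things in the scene. Friction and masses are not known exactly. Their poses are not given: they have to be found in the camera images.
- canister: white square airtight canister with a grey lid, 66 x 66 mm, 130 mm to the top of the lid, 0.35 to 0.6 kg; loose, it can be gripped across either pair of sides, above the labels (the labels end 72 mm above the underside). Origin at the centre of its underside, z up; the yellow label is on the side that looks to its -x, the blue label on +y, the green label on -y, and the +x side is plain. Four round orange catches stand on the lid, at x, y = +-20 mm
- label_yellow (a point): centre of the yellow label (46 mm wide, 54 mm high, with dark bars) on the canister's -x side, 33 mm from its upright axis and 45 mm above its underside; axes as the canister's
- label_blue (a point): centre of the blue label (46 mm wide, 54 mm high, with dark bars) on the canister's +y side, 33 mm from its upright axis and 45 mm above its underside; axes as the canister's
- label_green (a point): centre of the green label (46 mm wide, 54 mm high, with dark bars) on the canister's -y side, 33 mm from its upright axis and 45 mm above its underside; axes as the canister's
- catch_1 (a joint): travel in m of the round orange push catch at x, y = -20, +20 mm on the canister's lid: 0 is fully up, 0.007 fully down (home). It starts up or nearly so, takes about 3 N to push down and stays where it is left
- catch_1_top (a point): centre of the top of this catch (18 mm across); its top stands 9 mm above the lid when fully up, 2 mm when home
- catch_2 (a joint): travel in m of the round orange push catch at x, y = -20, -20 mm on the canister's lid: 0 is fully up, 0.007 fully down (home). It starts up or nearly so, takes about 3 N to push down and stays where it is left
- catch_2_top (a point): centre of the top of this catch (18 mm across); its top stands 9 mm above the lid when fully up, 2 mm when home
- catch_3 (a joint): travel in m of the round orange push catch at x, y = +20, -20 mm on the canister's lid: 0 is fully up, 0.007 fully down (home). It starts up or nearly so, takes about 3 N to push down and stays where it is left
- catch_3_top (a point): centre of the top of this catch (18 mm across); its top stands 9 mm above the lid when fully up, 2 mm when home
- catch_4 (a joint): travel in m of the round orange push catch at x, y = +20, +20 mm on the canister's lid: 0 is fully up, 0.007 fully down (home). It starts up or nearly so, takes about 3 N to push down and stays where it is left
- catch_4_top (a point): centre of the top of this catch (18 mm across); its top stands 9 mm above the lid when fully up, 2 mm when home
- reader: grey counter-top label reader, fixed, 70 mm deep, 110 mm wide, 105 mm tall; origin at the centre of its underside, its window looks to its own -x
- reader_window (a point): centre of the reader's dark red window (66 x 44 mm), on the face of the reader 75 mm above the worktop; its -x axis points straight out of the window, z up
- gift_box: closed low dark red gift box with a ribbon, at the left of the worktop beyond the candle (not the one under the large dome at the right), fixed, 123 mm (x) by 198 mm (y), its flat top 88 mm above the worktop; origin at the centre of its underside
- candle: slender grey candle, 22 mm thick, standing fixed in a white candleholder (92 mm wide); origin 12 mm above the worktop on its axis, the tip 228 mm above the worktop; an obstacle
- pepper_mill: porcelain pepper mill with a pointed copper head, 84 mm wide at the foot, 222 mm tall, head about 42 mm wide; origin at the centre of its underside; loose, stands near the canister
- copper_bell: copper hand bell with an upright wooden grip, 59 mm wide, 90 mm tall; origin at the centre of its underside; loose, stands near the canister
- salt_shaker: white salt shaker, 39 mm wide, 70 mm tall; origin at the centre of its underside; loose
- steel_cup_1: small steel cup, 42 mm wide, 88 mm tall; origin at the centre of its underside; loose
- ribbon_spool: spool of red gift ribbon lying flat, 78 x 116 x 26 mm; loose

How it is judged:
By the outcome, as a careful person would: the job done as asked, in the order asked, and still so for the second after the job is handed in, with the robot touching nothing.
It also fails if it takes over 72 s, if anything falls off the work surface, if the arm or the gripper's body presses on something with over 40 N, if the wrist force passes 120 N, or if a joint passes its speed limit or range.

### The arm

A 6-joint arm with a two-finger parallel gripper is mounted at the origin on a cart in front of the work surface, level with it; the furniture and walls round the work are solid. World frame = base frame: x ahead of the robot, y to its left, z up, the work surface at z = 0. Lengths are in m, angles in rad, forces in N, time in s.
With the tool pointing down it reaches from about 0.35 to 0.775 m from the base axis. Payload 7.3 kg.
Tool frame: the origin (TCP) lies midway between the tips of the shut fingers; the grasp point (between the pads) lies 19 mm behind it (manip.grasp_offset is the distance from the TCP to the grasp point, in m); z points along the fingers, x is the direction in which the jaws open and shut, and the axes are right-handed (so a half turn about z gives the same grasp; the last joint's range is limited). The gripper opens to 92 mm and grips with 3 to 60 N. Pads are 19 mm wide; open, the fingers measure 130 mm over their backs; the gripper's body (75 mm by 190 mm) begins 47 mm behind the grasp point.
Start: joints at [1.196, 0.342, 1.524, -0, 1.275, -0.146], TCP at [0.119, 0.511, 0.227] pointing down, gripper open.
Joint ranges: [-2.53, 2.53], [-0.77, 2.02], [0.04, 2.7], [-1, 4.14], [0.28, 2.66], [-3.11, 3.11]. Speed limits (rad/s): [2.57, 2.57, 3.14, 3.14, 3.14, 3.14].

### API

Orientations are given as [roll, pitch, yaw] about the fixed x, y, z axes, in that order (R = Rz(yaw) Ry(pitch) Rx(roll)).
In Python, from plant import manip gives the robot as it stands. The module is installed in compiled form; this text tells all that it offers.
- The arm moves only by the shell command python3 -m pendant 'ROWS' [OPENING] [FORCE]. ROWS is JSON, a list that holds one entry, the list of rows, each a list of 6 numbers: the shift along the tool's x, y, z in units of 40 mm (1.0 is 40 mm), then the turn, a rotation vector about the tool's x, y, z in units of 8 degrees (1.0 is 8 degrees). A call has 1 to 12 rows; each row is the pose to reach, as a shift and turn from the pose commanded when the call began, along the tool's axes at that moment; what a row does not reach only later rows make up. A row lasts 1/10 s, in which the tool goes at most 50 mm and 8.59 degrees, less where a joint would pass 70% of its speed; a pose out of reach is approached as far as the arm can. A call with a gripper value outside its range is refused whole. OPENING is the opening, from 0 (shut) to 1 (fully open), set as the call begins (- or left out, the last holds). The fingers move at their own pace and stop on an object; FORCE is the grip in N (left out, the last holds). Time passes only in rows, so rows that repeat a pose let the fingers close. It gives the time, the measured TCP pose, the force and the opening at its end, in the units of the state.
- manip.sense(): the state, without advancing time (a new reading comes with each control period).
- manip.get_image(name): name is "scene" or "top" or "wrist"; returns (picture, depth): 480x640x3 uint8, red, green, blue; 480x640 float32, m along the optical axis (not along the pixel's ray), 0 where there is no reading.
- manip.camera_params(name): a dict with "fx", "fy", "cx", "cy" (pixels), "k1" (the pictures are not rectified: a ray, as slopes to the right and down, at radius r is drawn at 1 + k1 r^2 times it, then the intrinsics apply), "position" and "rotation" of the camera in the world. Camera axes: x right, y down, z forward; pixel columns grow to the right and rows downward; lengths in m; the calibration is good to about 2 mm. A picture is of the moment at which its call begins: read the wrist's pose just before it. camera_params takes no time and is no camera call; for the wrist camera it gives the pose at the moment of the call.
- manip.hand_in(): hands the job in, once; it reports no verdict.
The state is a dict: "time": time; "joint_positions": joint angles; "joint_velocities": joint speeds; "effort": joint torques, N m; "eef_pos": TCP position; "eef_rot": TCP orientation; "force": force on the tool from outside, world axes, zero at the start; "wrist_torque": the same for the moment, N m; "opening": opening from 0.0 (shut) to 1.0 (fully open).
Only numpy, scipy, OpenCV 4.12 (cv2) and the standard library are available. Lean on these libraries where they do the work, as an engineer would, in place of code of your own. Each camera call takes 0.05 s, during which the arm holds its last target.

## Working session

There is one attempt and no reset: what is moved stays moved. The work goes in short steps, Python scripts to look and compute and a shell command to move; the robot and the scene stay as the last step left them, time stands still between calls to the robot, and variables do not carry over. Pictures are saved under pics/ and viewed, and the job is handed in when it is done.

```bash
mkdir -p pics; ls
cat > h.py <<'E'
import numpy as np, cv2, json
from plant import manip
from scipy.spatial.transform import Rotation as R
def grab(name, fn):
    p=manip.camera_params(name)
    s=manip.sense()
    im,d=manip.get_image(name)
    cv2.imwrite('pics/'+fn+'.png', cv2.cvtColor(im,cv2.COLOR_RGB2BGR))
    np.savez('pics/'+fn+'.npz', im=im,d=d, **{k:np.array(v) for k,v in p.items()})
    return im,d,p
def load(fn):
    z=np.load('pics/'+fn+'.npz'); return z['im'],z['d'],{k:z[k] for k in z.files if k not in('im','d')}
def rays(p,uv):
    uv=np.atleast_2d(np.array(uv,float))
    x=(uv[:,0]-p['cx'])/p['fx']; y=(uv[:,1]-p['cy'])/p['fy']
    rd=np.hypot(x,y); r=rd.copy()
    for _ in range(30): r=rd/(1+p['k1']*r*r)
    s=np.where(rd>0,r/np.maximum(rd,1e-12),1)
    return np.stack([x*s,y*s,np.ones_like(x)],1)
def rot(p):
    q=np.array(p['rotation'],float)
    return q if q.shape==(3,3) else R.from_euler('xyz',q).as_matrix()
def onplane(p,uv,z):
    w=rays(p,uv)@rot(p).T; o=np.array(p['position'])
    return o+w*((z-o[2])/w[:,2])[:,None]
def bydepth(p,d,uv):
    uv=np.atleast_2d(uv); r=rays(p,uv); dd=np.array([d[int(round(v)),int(round(u))] for u,v in uv])
    return np.array(p['position'])+(r*dd[:,None])@rot(p).T
def proj(p,X):
    c=(np.atleast_2d(X)-np.array(p['position']))@rot(p)
    x=c[:,0]/c[:,2]; y=c[:,1]/c[:,2]; s=1+p['k1']*(x*x+y*y)
    return np.stack([p['fx']*x*s+p['cx'],p['fy']*y*s+p['cy']],1)
def cloud(p,d):
    v,u=np.mgrid[0:480,0:640]; uv=np.stack([u.ravel(),v.ravel()],1)
    r=rays(p,uv); return (np.array(p['position'])+(r*d.reshape(-1,1))@rot(p).T).reshape(480,640,3)
E
python3 - <<'E'
from h import *
for n in('scene','top','wrist'):
    im,d,p=grab(n,n+'0'); print(n,{k:np.round(v,3).tolist() for k,v in p.items()})
print(manip.sense())
E
```

```text
pics
scene {'fx': 585.544, 'fy': 585.544, 'cx': 326.111, 'cy': 239.849, 'k1': -0.129, 'position': [-0.193, -0.688, 0.995], 'rotation': [-2.288, 0.008, -0.813]}
top {'fx': 542.915, 'fy': 542.915, 'cx': 313.758, 'cy': 241.51, 'k1': 0.03, 'position': [0.332, 0.112, 1.696], 'rotation': [-2.999, -0.053, -1.557]}
wrist {'fx': 417.783, 'fy': 417.783, 'cx': 314.949, 'cy': 237.491, 'k1': -0.033, 'position': [0.05, 0.527, 0.384], 'rotation': [2.872, 0.001, 1.342]}
{'time': 0.15, 'joint_positions': array([ 1.19597963e+00,  3.42547339e-01,  1.52477495e+00, -1.65941750e-05,
        1.27536831e+00, -1.45967058e-01]), 'joint_velocities': array([ 1.94071019e-04, -4.37113701e-04, -2.50088329e-03, -1.21162593e-04,
       -3.16301219e-04,  9.89523091e-05]), 'effort': array([ 1.76822447e-03, -4.31466722e+01, -2.44352317e+01,  7.17007136e-02,
        5.36334899e-02, -1.04514686e-04]), 'eef_pos': array([0.11896074, 0.5110511 , 0.22622047]), 'eef_rot': array([-3.14144866e+00,  1.08857921e-03,  1.34195161e+00]), 'force': array([ 0.36061069, -0.65301661,  0.01425768]), 'wrist_torque': array([-0.04414771, -0.02491712, -0.01985212]), 'opening': 1.0020584056396433}
```

View pics/scene0.png

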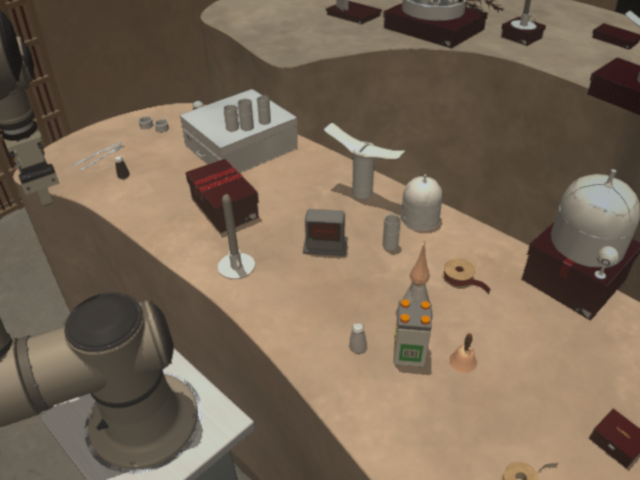

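View pics/top0.png

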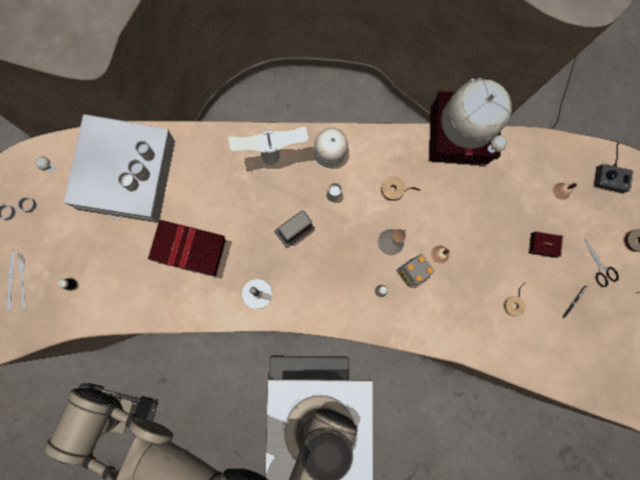

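View pics/wrist0.png

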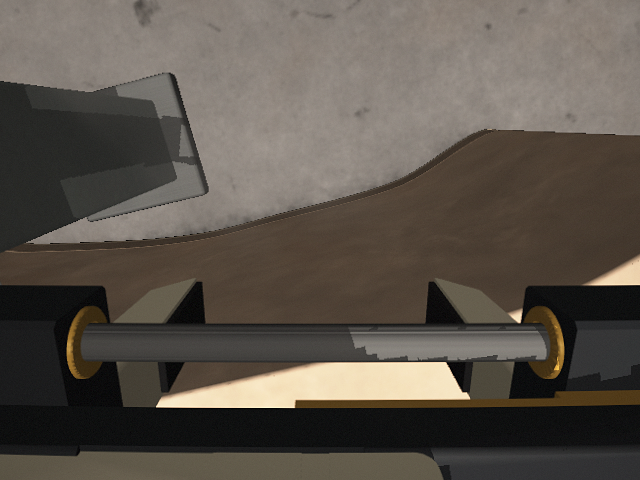

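The scene view shows the canister at about (413,335): orange catches at (406,302), (426,304), (405,317) and (425,320), green label facing the camera. The reader is at (325,232), the gift box at (222,193), the candle at (232,240). In the top view the canister is at (416,268), reader (295,229), box (187,248), candle (257,293). Next I measure positions.

Run:
```python
from h import *
def blobs(fn,mask,amin=8):
    n,l,st,c=cv2.connectedComponentsWithStats(mask.astype(np.uint8)); return [(c[i],st[i]) for i in range(1,n) if st[i,4]>=amin]
P={}
for fn in('scene0','top0'):
    im,d,p=load(fn); hsv=cv2.cvtColor(im,cv2.COLOR_RGB2HSV); C=cloud(p,d)
    m=(hsv[...,0]>8)&(hsv[...,0]<22)&(hsv[...,1]>215)&(hsv[...,2]>130)
    P[fn]=[]
    for c,st in blobs(fn,m):
        X=bydepth(p,d,c)[0]; print(fn,'orange',c.round(1),st[4],X.round(4)); P[fn].append((c,X,p))
# triangulate
for c,X,p in P['scene0']:
    for c2,X2,p2 in P['top0']:
        if np.linalg.norm(X-X2)<0.02:
            a=np.array(p['position']);u=(rays(p,c)@rot(p).T)[0];b=np.array(p2['position']);v=(rays(p2,c2)@rot(p2).T)[0]
            t=np.linalg.lstsq(np.stack([u,-v],1),b-a,rcond=None)[0]
            A=a+t[0]*u;B=b+t[1]*v; print('tri',((A+B)/2).round(4),'gap',np.linalg.norm(A-B).round(4))
for fn,z in(('scene0',2.5),('top0',3)):
    im,_,_=load(fn); bgr=im[...,::-1]
    if fn=='scene0': crop=bgr[180:390,170:500]
    else: crop=bgr[130:330,130:480]
    cv2.imwrite('pics/%s_z.png'%fn,cv2.resize(crop,None,fx=2.25,fy=2.25,interpolation=cv2.INTER_CUBIC))
```

```text
scene0 orange [404.9 302.9] 37 [ 0.4846 -0.2533  0.139 ]
scene0 orange [425.  304.5] 38 [ 0.5122 -0.283   0.134 ]
scene0 orange [404.4 317.6] 40 [ 0.4536 -0.2762  0.1383]
scene0 orange [425.1 319.1] 41 [ 0.4779 -0.308   0.1382]
```

View pics/scene0_z.png

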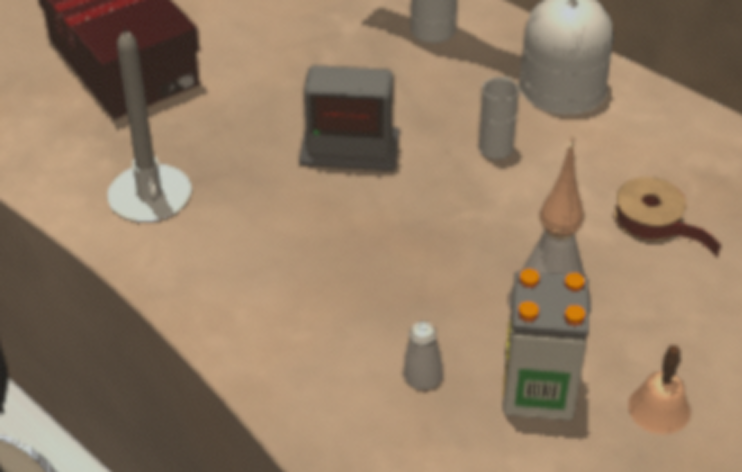

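View pics/top0_z.png

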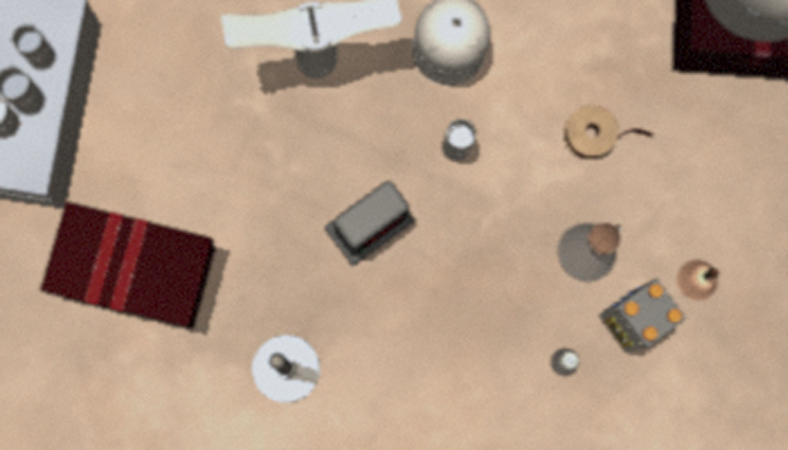

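The zooms show the yellow label facing left and down in the top view and the green one facing the scene camera. The reader window looks to the lower right in the top view. I'll measure more finely.

Run:
```python
from h import *
def blobs(mask,amin=8):
    n,l,st,c=cv2.connectedComponentsWithStats(mask.astype(np.uint8)); return [(c[i],st[i]) for i in range(1,n) if st[i,4]>=amin]
P={}
for fn in('scene0','top0'):
    im,d,p=load(fn); f=im.astype(int)
    m=(f[...,0]-f[...,2]>110)&(f[...,0]>f[...,1]+40)&(f[...,0]>150)
    P[fn]=[]
    for c,st in blobs(m,6):
        X=bydepth(p,d,c)[0]; print(fn,c.round(1),st[4],X.round(4)); P[fn].append((c,X,p))
T=[]
for c,X,p in P['scene0']:
    for c2,X2,p2 in P['top0']:
        if np.linalg.norm(X[:2]-X2[:2])<0.02:
            a=np.array(p['position']);u=(rays(p,c)@rot(p).T)[0];b=np.array(p2['position']);v=(rays(p2,c2)@rot(p2).T)[0]
            t=np.linalg.lstsq(np.stack([u,-v],1),b-a,rcond=None)[0]
            A=a+t[0]*u;B=b+t[1]*v; print('tri',((A+B)/2).round(4),'gap',np.linalg.norm(A-B).round(4)); T.append((A+B)/2)
# top view clouds by height
im,d,p=load('top0'); C=cloud(p,d)
def rect(name,u0,u1,v0,v1,z0,z1):
    S=C[v0:v1,u0:u1].reshape(-1,3); S=S[(S[:,2]>z0)&(S[:,2]<z1)]
    r=cv2.minAreaRect(S[:,:2].astype(np.float32)*1000); print(name,len(S),'z',np.median(S[:,2]).round(4),'rect c',np.round(r[0],1),'size',np.round(r[1],1),'ang',round(r[2],1),'bbox',S.min(0).round(3),S.max(0).round(3))
rect('canlid',395,440,250,290,.12,.15)
rect('reader',265,325,205,255,.09,.115)
rect('reader_all',265,325,205,255,.015,.115)
rect('box',140,235,210,280,.075,.10)
rect('candletop',235,280,270,315,.1,.3)
rect('holder',235,280,270,315,.006,.03)
rect('mill',375,408,225,258,.02,.3)
rect('bell',428,455,240,265,.02,.2)
rect('shaker',370,394,282,300,.02,.2)
rect('cup',322,345,180,205,.02,.2)
rect('spool',378,408,175,202,.01,.2)
S=C[300:325,150:450].reshape(-1,3);print('table z',np.median(S[:,2]))
```

```text
scene0 [404.7 302.4] 41 [ 0.4859 -0.2519  0.1382]
scene0 [425.1 304.1] 44 [ 0.5127 -0.2828  0.1345]
scene0 [404.6 317.1] 47 [ 0.455  -0.2754  0.1382]
scene0 [425.2 318.7] 46 [ 0.4783 -0.3078  0.1388]
top0 [421.2 258.8] 19 [ 0.5115 -0.2808  0.14  ]
top0 [410.4 266.8] 19 [ 0.4884 -0.2504  0.1328]
top0 [429.4 269.9] 17 [ 0.48   -0.3052  0.1372]
top0 [418.6 277.9] 17 [ 0.4557 -0.2717  0.1428]
tri [ 0.4883 -0.2501  0.1348] gap 0.0004
tri [ 0.5125 -0.2825  0.1344] gap 0.0008
tri [ 0.4566 -0.2738  0.1355] gap 0.001
tri [ 0.4805 -0.306   0.1354] gap 0.0009
canlid 507 z 0.1317 rect c [ 484.1 -276.2] size [66.  68.2] ang 36.7 bbox [ 0.442 -0.317  0.12 ] [ 0.527 -0.232  0.147]
reader 543 z 0.1048 rect c [610.8  88.6] size [52.3 97.2] ang 37.9 bbox [0.567 0.04  0.09 ] [0.656 0.138 0.115]
reader_all 651 z 0.1037 rect c [602.3  85.4] size [ 74.5 102.5] ang 31.8 bbox [0.564 0.033 0.016] [0.656 0.149 0.115]
box 2854 z 0.0889 rect c [555.6 433. ] size [254.3 143.6] ang 76.5 bbox [0.459 0.3   0.075] [0.647 0.546 0.1  ]
candletop 64 z 0.2109 rect c [409.3 200.3] size [19. 19.] ang 29.0 bbox [0.399 0.191 0.106] [0.417 0.211 0.224]
holder 316 z 0.0076 rect c [414.6 199.7] size [136.4 134.8] ang 1.8 bbox [0.346 0.131 0.006] [0.482 0.269 0.029]
mill 489 z 0.0684 rect c [ 574.5 -212.2] size [73.4 63. ] ang 47.3 bbox [ 0.541 -0.254  0.02 ] [ 0.614 -0.177  0.22 ]
bell 168 z 0.0381 rect c [ 523.1 -345.8] size [44.9 97.6] ang 40.5 bbox [ 0.498 -0.395  0.02 ] [ 0.564 -0.303  0.133]
shaker 110 z 0.0536 rect c [ 423.3 -179.3] size [34.8 28.3] ang 14.6 bbox [ 0.407 -0.195  0.02 ] [ 0.441 -0.164  0.076]
cup 202 z 0.059 rect c [725.9 -28.8] size [39.6 41.3] ang 81.7 bbox [ 0.705 -0.049  0.021] [ 0.747 -0.009  0.097]
spool 405 z 0.026 rect c [ 750.7 -227.1] size [86.1 73.6] ang 88.4 bbox [ 0.714 -0.271  0.01 ] [ 0.787 -0.184  0.038]
table z 0.0009211380630484989
```

Run:
```python
from h import *
im,d,p=load('scene0'); C=cloud(p,d); f=im.astype(int)
S=im[205:262,296:356][...,::-1]; cv2.imwrite('pics/reader_z.png',cv2.resize(S,None,fx=10,fy=10,interpolation=cv2.INTER_CUBIC))
w=(f[...,0]-f[...,1]>18); w[:205]=0;w[262:]=0;w[:,:296]=0;w[:,356:]=0
n,l,st,c=cv2.connectedComponentsWithStats(w.astype(np.uint8)); i=1+np.argmax(st[1:,4]); print('window px',st[i],c[i])
m=cv2.dilate((l==i).astype(np.uint8),np.ones((3,3)))>0
Q=C[m&(d>0)]; Q=Q[np.abs(Q-np.median(Q,0)).max(1)<.06]
# fit plane
for _ in range(5):
    mu=Q.mean(0); nrm=np.linalg.svd(Q-mu)[2][2]; r=(Q-mu)@nrm; Q=Q[np.abs(r)<3*r.std()+1e-4]
nrm*=-np.sign(nrm[0]); print('face plane mean',mu.round(4),'n',nrm.round(4),'tilt',np.degrees(np.arcsin(nrm[2])).round(1),'yaw of -n',np.degrees(np.arctan2(-nrm[1],-nrm[0])).round(1),r.std(), 'N',len(Q))
hull=cv2.approxPolyDP(cv2.convexHull(np.argwhere(l==i)[:,::-1].astype(np.int32)),3,True)[:,0]; print(hull.tolist())
ctr=(rays(p,c[i])@rot(p).T)[0]; o=np.array(p['position']); t=((mu-o)@nrm)/(ctr@nrm); print('window centre on plane',(o+t*ctr).round(4))
# top contours
im,d,p=load('top0'); f=im.astype(int); C=cloud(p,d)
box=(f[...,0]-f[...,1]>25)&(f.sum(2)<220); box[:215]=0;box[280:]=0;box[:,:140]=0;box[:,232:]=0
hsv=cv2.cvtColor(im,cv2.COLOR_RGB2HSV)
sub=im[205:285,135:240][...,::-1]; cv2.imwrite('pics/box_z.png',cv2.resize(sub,None,fx=7,fy=7,interpolation=cv2.INTER_CUBIC))
S=C[210:280,140:235]; k=np.abs(S[...,2]-.088)<.006; k=cv2.morphologyEx(k.astype(np.uint8),cv2.MORPH_OPEN,np.ones((3,3)))
n,l,st,c=cv2.connectedComponentsWithStats(k);i=1+np.argmax(st[1:,4]); uv=np.argwhere(l==i)[:,::-1]+[140,210]
X=onplane(p,uv,.088); r=cv2.minAreaRect((X[:,:2]*1000).astype(np.float32)); print('box top',r, len(uv)); b=cv2.boxPoints(r); print(b.round(0).tolist())
```

```text
window px [ 296  205   60   57 1480] [326.17027027 232.61418919]
face plane mean [6.464e-01 1.063e-01 6.000e-04] n [-1.9e-03 -1.0e-04 -1.0e+00] tilt -89.9 yaw of -n 2.4 0.002236571188479192 N 203
[[355, 261], [296, 261], [296, 205], [355, 205]]
window centre on plane [6.521e-01 1.219e-01 6.000e-04]
box top ((539.775390625, 407.97869873046875), (197.3592529296875, 124.26563262939453), 77.5114974975586) 1952
[[458.0, 325.0], [579.0, 298.0], [622.0, 491.0], [500.0, 518.0]]
```

View pics/reader_z.png

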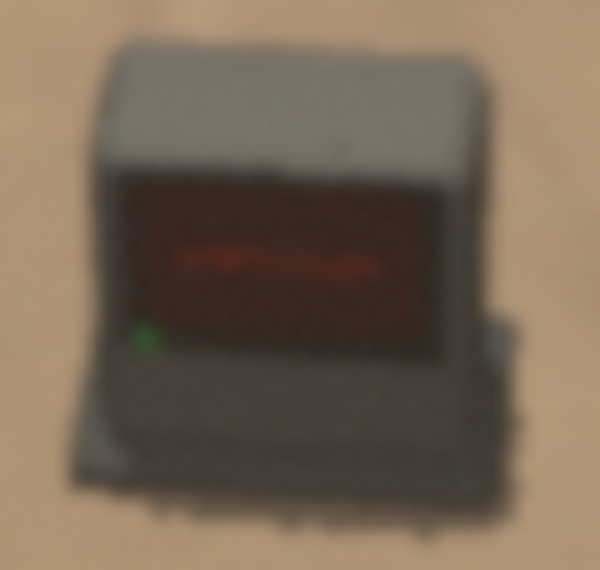

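View pics/box_z.png

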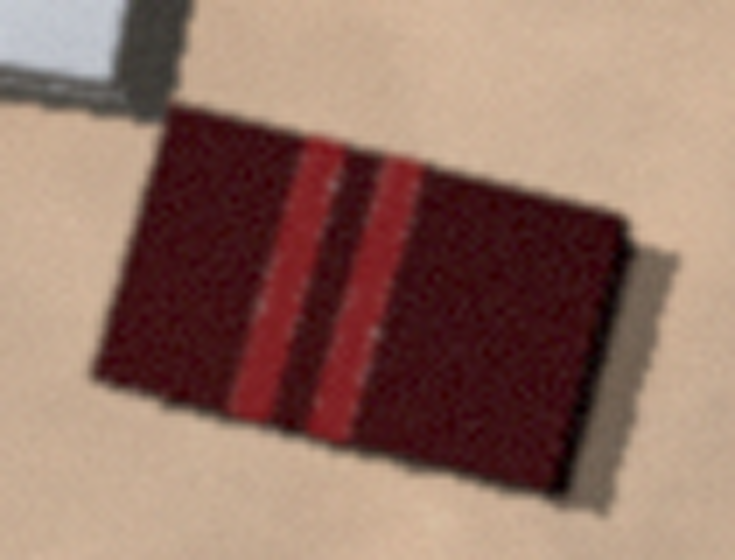

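Zoomed, the window's dark frame spans (118,168) to (450,362) in the 10x crop. The box top fits 197 x 124 mm, as stated. Now the window from its corners.

Run:
```python
from h import *
im,d,p=load('scene0'); C=cloud(p,d)
z=np.array([[116,166],[452,178],[446,364],[120,352]],float); uv=(z+.5)/10-.5+[296,205]
T=[onplane(p,uv[i],h)[0] for i,h in enumerate((.097,.097,.053,.053))]
for t in T: print(t.round(4))
for a,b in((0,1),(3,2)):
    v=T[b]-T[a]; print('width',np.linalg.norm(v).round(4),'reader yaw',(np.degrees(np.arctan2(v[1],v[0]))+90).round(1))
uvc=uv.mean(0); print('centre at z=.075',onplane(p,uvc,.075).round(4), 'bydepth', bydepth(p,d,uvc).round(4))
Q=C[224:240,310:338].reshape(-1,3)
for _ in range(4):
    mu=Q.mean(0); n=np.linalg.svd(Q-mu)[2][2]; r=(Q-mu)@n; Q=Q[np.abs(r)<2.5*r.std()]
n*=-np.sign(n[0]); print('plane',mu.round(4),n.round(3),'yaw',np.degrees(np.arctan2(-n[1],-n[0])).round(1),'std',r.std().round(4),len(Q))
# top: reader outline of points above .09
im,d,p=load('top0'); C=cloud(p,d); S=C[205:255,265:325]; k=cv2.morphologyEx((np.abs(S[...,2]-.105)<.006).astype(np.uint8),cv2.MORPH_OPEN,np.ones((3,3)))
uv=np.argwhere(k)[:,::-1]+[265,205]; X=onplane(p,uv,.105); r=cv2.minAreaRect((X[:,:2]*1000).astype(np.float32)); print('reader top',r,cv2.boxPoints(r).round(0).tolist())
c=X[:,:2].mean(0); w=np.linalg.eigh(np.cov((X[:,:2]-c).T)); v=w[1][:,1]; print('pca c',c.round(4),'yaw',(np.degrees(np.arctan2(v[1],v[0]))+90)%180)
```

```text
[0.57   0.1067 0.097 ]
[0.622  0.0439 0.097 ]
[0.608  0.0326 0.053 ]
[0.5569 0.0941 0.053 ]
width 0.0816 reader yaw 39.6
width 0.08 reader yaw 39.7
centre at z=.075 [[0.5894 0.0694 0.075 ]] bydepth [[0.5906 0.0705 0.0736]]
plane [0.5869 0.0684 0.0756] [-0.479 -0.447 -0.755] yaw 43.0 std 0.0112 448
reader top ((609.3472290039062, 89.87297821044922), (50.28042221069336, 93.36366271972656), 37.47016525268555) [[561.0, 112.0], [618.0, 38.0], [658.0, 68.0], [601.0, 142.0]]
pca c [0.61   0.0881] yaw 36.18900149365331
```

```bash
cat > go.py <<'E'
# usage: go.py x y z yawdeg : prints shift/turn in units from the current pose (tool down)
import sys
from h import *
s=manip.sense(); Rm=R.from_euler('xyz',s['eef_rot']).as_matrix()
t=np.array([float(a) for a in sys.argv[1:4]])
tgt=R.from_euler('xyz',[np.pi,0,np.radians(float(sys.argv[4]))]).as_matrix()
sh=Rm.T@(t-s['eef_pos'])/.04; rv=R.from_matrix(Rm.T@tgt).as_rotvec()*180/np.pi/8
print('t',round(s['time'],2),'pos',s['eef_pos'].round(4),'rot',np.degrees(s['eef_rot']).round(2),'q',s['joint_positions'].round(2),'F',s['force'].round(1),'op',round(s['opening'],3))
print('shift units',sh.round(3),'turn units',rv.round(3),'rows>=',max(np.linalg.norm(sh)*.04/.05,np.linalg.norm(rv)*8/8.59).round(1))
E
python3 go.py 0.505 -0.095 0.27 38
python3 go.py 0.312 0.208 0.31 57
```

```text
t 0.15 pos [0.119  0.5111 0.2262] rot [-1.7999e+02  6.0000e-02  7.6890e+01] q [ 1.2   0.34  1.52 -0.    1.28 -0.15] F [ 0.4 -0.7  0. ] op 1.002
shift units [-12.568  12.836  -1.083] turn units [2.000e-03 8.000e-03 4.861e+00] rows>= 14.4
t 0.15 pos [0.119  0.5111 0.2262] rot [-1.7999e+02  6.0000e-02  7.6890e+01] q [ 1.2   0.34  1.52 -0.    1.28 -0.15] F [ 0.4 -0.7  0. ] op 1.002
shift units [-6.286  6.419 -2.089] turn units [0.    0.008 2.486] rows>= 7.4
```

```bash
python3 -m pendant '[[[0,0,-1.1,0,0,0],[0,0,-2.1,0,0,0],[-0.8,0.8,-2.1,0,0,0.4],[-1.6,1.6,-2.1,0,0,0.8],[-2.4,2.4,-2.1,0,0,1.2],[-3.2,3.2,-2.1,0,0,1.6],[-4,4,-2.1,0,0,2],[-4.8,4.8,-2.1,0,0,2.4],[-5.6,5.7,-2.1,0,0,2.8],[-6.4,6.5,-2.1,0,0,3.2],[-7.2,7.4,-2.1,0,0,3.6],[-8,8.2,-2.1,0,0,4]]]' 0 20; python3 go.py 0.505 -0.095 0.27 38
```

```text
time: 1.35
eef_pos: [0.3667, 0.1234, 0.3107]
eef_rot: [3.141, -0.0, 0.781]
force: [-0.3, 0.5, 0.7]
opening: 0.022
t 1.35 pos [0.3667 0.1234 0.3107] rot [ 1.7999e+02 -2.0000e-02  4.4740e+01] q [ 0.13  0.02  1.69  0.    1.43 -0.66] F [-0.3  0.5  0.7] op 0.022
shift units [-1.388  6.312  1.019] turn units [ 0.001 -0.003  0.843] rows>= 5.2
```

```bash
python3 -m pendant '[[[-0.3,1.1,0.2,0,0,0.2],[-0.5,2.2,0.4,0,0,0.4],[-0.7,3.3,0.6,0,0,0.6],[-1,4.4,0.8,0,0,0.7],[-1.2,5.5,1,0,0,0.8],[-1.4,6.3,1,0,0,0.8],[-1.4,6.3,1,0,0,0.8],[-1.4,6.3,1,0,0,0.8]]]'
python3 - <<'E'
from h import *
grab('wrist','w1')
E
```

```text
time: 2.15
eef_pos: [0.5038, -0.093, 0.27]
eef_rot: [-3.14, 0.001, 0.67]
force: [-0.4, 1.0, -0.2]
opening: 0.008
```

View pics/w1.png

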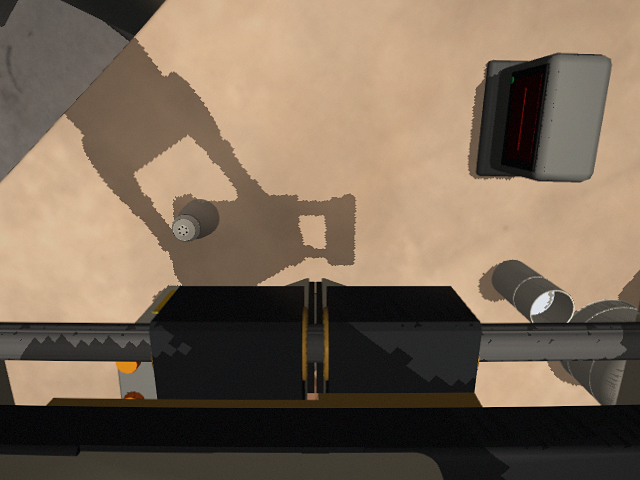

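The wrist picture shows the reader at upper right: red window around (525,118), top face (550–610, 55–182). The salt shaker is at (187,228). Zooming in on the reader.

Run:
```python
from h import *
im,d,p=load('w1'); cv2.imwrite('pics/w1z.png',cv2.resize(im[45:190,460:620][...,::-1],None,fx=4,fy=4,interpolation=cv2.INTER_CUBIC))
```

```text
(no output)
```

View pics/w1z.png

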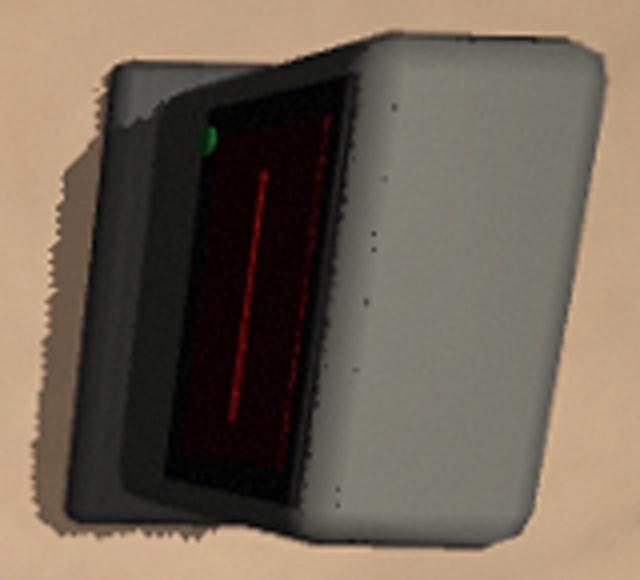

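Run:
```python
from h import *
im,d,p=load('w1'); C=cloud(p,d)
f=lambda z:(np.array(z,float)+.5)/4-.5+[460,45]
L=[('bot',(212,130),.053),('bot2',(183,455),.053),('top',(333,112),.097),('top2',(280,468),.097),('las',(265,170),.075),('las2',(232,420),.075),('topfaceFar',(605,75),.1),('topfaceFar2',(530,530),.1),('frontedge',(385,60),.105),('fe2',(310,520),.105)]
T={n:(onplane(p,f(z),h)[0],bydepth(p,d,f(z))[0]) for n,z,h in L}
for n in T: print(n,T[n][0].round(4),'depth',T[n][1].round(4))
for a,b in(('bot','bot2'),('top','top2'),('las','las2'),('topfaceFar','topfaceFar2'),('frontedge','fe2')):
    v=T[b][0]-T[a][0]; w=T[b][1]-T[a][1]; print(a,'len',np.linalg.norm(v).round(4),'yaw',((np.degrees(np.arctan2(v[1],v[0]))+90)%180).round(2), 'depth yaw',((np.degrees(np.arctan2(w[1],w[0]))+90)%180).round(2), 'mid',((T[a][0]+T[b][0])/2).round(4),((T[a][1]+T[b][1])/2).round(4))
# plane on window
m=np.zeros((480,640),np.uint8); cv2.fillPoly(m,[np.array([f(z) for z in((215,140),(190,445),(278,455),(325,125))]).round().astype(np.int32)],1)
Q=C[(m>0)&(d>0)]
for _ in range(5):
    mu=Q.mean(0); n=np.linalg.svd(Q-mu)[2][2]; r=(Q-mu)@n; Q=Q[np.abs(r)<2.5*r.std()]
n*=-np.sign(n[0]); print('plane',mu.round(4),n.round(3),'yaw',np.degrees(np.arctan2(-n[1],-n[0])).round(1),r.std().round(4),len(Q))
```

```text
bot [0.5679 0.097  0.053 ] depth [0.5693 0.0987 0.0481]
bot2 [0.6115 0.0443 0.053 ] depth [0.6122 0.0446 0.0514]
top [0.5708 0.098  0.097 ] depth [0.5706 0.0977 0.0978]
top2 [0.6107 0.045  0.097 ] depth [0.6109 0.0451 0.0965]
las [0.5754 0.0905 0.075 ] depth [0.5751 0.0902 0.0758]
las2 [0.6056 0.0511 0.075 ] depth [0.6047 0.0505 0.0772]
topfaceFar [0.6052 0.1342 0.1   ] depth [6.493e-01 1.866e-01 3.000e-04]
topfaceFar2 [0.6576 0.0674 0.1   ] depth [7.177e-01 9.950e-02 2.000e-04]
frontedge [0.5692 0.1071 0.105 ] depth [0.5702 0.1085 0.102 ]
fe2 [0.6189 0.0397 0.105 ] depth [0.6204 0.0404 0.1019]
bot len 0.0684 yaw 39.62 depth yaw 38.41 mid [0.5897 0.0706 0.053 ] [0.5907 0.0717 0.0498]
top len 0.0663 yaw 36.93 depth yaw 37.5 mid [0.5908 0.0715 0.097 ] [0.5907 0.0714 0.0972]
las len 0.0496 yaw 37.48 depth yaw 36.71 mid [0.5905 0.0708 0.075 ] [0.5899 0.0704 0.0765]
topfaceFar len 0.0849 yaw 38.12 depth yaw 38.15 mid [0.6314 0.1008 0.1   ] [6.835e-01 1.430e-01 2.000e-04]
frontedge len 0.0838 yaw 36.41 depth yaw 36.46 mid [0.594  0.0734 0.105 ] [0.5953 0.0744 0.1019]
plane [0.5892 0.0724 0.0759] [-0.793 -0.609 -0.005] yaw 37.5 0.0004 2038
```

```bash
python3 go.py 0.4566 -0.2738 0.27 126.7
```

```text
t 2.2 pos [ 0.5036 -0.0923  0.2704] rot [-1.7993e+02  2.0000e-02  3.8480e+01] q [-0.33  0.29  1.48  0.    1.38 -1.  ] F [-0.   0.3 -0.7] op 0.006
shift units [-3.743  2.82   0.007] turn units [-9.0000e-03 -5.0000e-03 -1.1028e+01] rows>= 10.3
```

```bash
python3 -m pendant '[[[-0.3,0.2,0,0,0,-1],[-0.6,0.5,0,0,0,-2],[-1,0.7,0,0,0,-3],[-1.4,1,0,0,0,-4],[-1.7,1.3,0,0,0,-5],[-2.1,1.5,0,0,0,-6],[-2.4,1.8,0,0,0,-7],[-2.8,2,0,0,0,-8],[-3.1,2.3,0,0,0,-9],[-3.4,2.6,0,0,0,-10],[-3.74,2.82,0,0,0,-11.03],[-3.74,2.82,0,0,0,-11.03]]]'; python3 go.py 0.4566 -0.2738 0.15 126.7
```

```text
time: 3.4
eef_pos: [0.4568, -0.2741, 0.271]
eef_rot: [-3.141, 0.0, 2.213]
force: [0.1, 0.7, 0.6]
opening: 0.005
t 3.4 pos [ 0.4568 -0.2741  0.271 ] rot [-1.7999e+02  3.0000e-02  1.2680e+02] q [-0.68  0.33  1.42 -0.    1.39 -2.9 ] F [0.1 0.7 0.6] op 0.005
shift units [1.100e-02 1.000e-03 3.025e+00] turn units [-0.001  0.003  0.012] rows>= 2.4
```

```bash
python3 -m pendant '[[[0,0,1,0,0,0],[0,0,2,0,0,0],[0,0,2.8,0,0,0],[0,0,3.1,0,0,0],[0,0,3.1,0,0,0]]]'; python3 -m pendant '[[[0,0,0.1,0,0,0],[0,0,0.18,0,0,0],[0,0,0.26,0,0,0],[0,0,0.34,0,0,0],[0,0,0.34,0,0,0]]]'
```

```text
time: 3.9
eef_pos: [0.4569, -0.2726, 0.1459]
eef_rot: [-3.141, -0.003, 2.211]
force: [-0.5, -0.1, 0.9]
opening: 0.005
time: 4.4
eef_pos: [0.4576, -0.2744, 0.1334]
eef_rot: [3.141, 0.001, 2.212]
force: [0.7, -0.7, 2.0]
opening: 0.005
```

```bash
python3 -m pendant '[[[0,0,0.03,0,0,0],[0,0,0.05,0,0,0],[0,0,0.05,0,0,0]]]';python3 -m pendant '[[[0,0,0.03,0,0,0],[0,0,0.05,0,0,0],[0,0,0.05,0,0,0]]]'
```

```text
time: 4.7
eef_pos: [0.4576, -0.2745, 0.1322]
eef_rot: [3.141, 0.002, 2.212]
force: [-0.5, 1.0, 8.8]
opening: 0.003
time: 5.0
eef_pos: [0.4577, -0.2745, 0.132]
eef_rot: [3.141, 0.003, 2.212]
force: [-4.0, 3.7, 22.0]
opening: 0.006
```

```bash
python3 -m pendant '[[[0,0,-0.45,0,0,0],[-0.5,0,-0.5,0,0,0],[-1,0,-0.5,0,0,0],[-1,0,-0.4,0,0,0],[-1,0,-0.3,0,0,0],[-1,0,-0.22,0,0,0],[-1,0,-0.15,0,0,0],[-1,0,-0.1,0,0,0],[-1,0,-0.05,0,0,0],[-1,0,-0.02,0,0,0],[-1,0,-0.02,0,0,0]]]'
```

```text
time: 6.1
eef_pos: [0.4818, -0.3072, 0.1323]
eef_rot: [3.141, 0.004, 2.212]
force: [-4.0, -1.0, 14.7]
opening: 0.005
```

```bash
python3 -m pendant '[[[0,0,-0.45,0,0,0],[0,0.5,-0.5,0,0,0],[0,1,-0.5,0,0,0],[0,1,-0.4,0,0,0],[0,1,-0.3,0,0,0],[0,1,-0.22,0,0,0],[0,1,-0.15,0,0,0],[0,1,-0.1,0,0,0],[0,1,-0.05,0,0,0],[0,1,0,0,0,0],[0,1,0,0,0,0]]]'; python3 -m pendant '[[[0,0,-0.45,0,0,0],[0.5,0,-0.5,0,0,0],[1,0,-0.5,0,0,0],[1,0,-0.4,0,0,0],[1,0,-0.3,0,0,0],[1,0,-0.22,0,0,0],[1,0,-0.15,0,0,0],[1,0,-0.1,0,0,0],[1,0,-0.05,0,0,0],[1,0,0,0,0,0],[1,0,0,0,0,0]]]'; python3 go.py 0.556 -0.224 0.30 126.7
```

```text
time: 7.2
eef_pos: [0.5141, -0.2835, 0.1322]
eef_rot: [3.141, 0.004, 2.212]
force: [-2.6, 0.4, 13.3]
opening: 0.005
time: 8.3
eef_pos: [0.4899, -0.2508, 0.1321]
eef_rot: [3.141, 0.003, 2.212]
force: [-3.0, 1.4, 17.9]
opening: 0.004
t 8.3 pos [ 0.4899 -0.2508  0.1321] rot [1.7995e+02 1.6000e-01 1.2673e+02] q [-0.61  0.48  1.59 -0.    1.07 -2.82] F [-3.   1.4 17.9] op 0.004
shift units [-0.462  1.728 -4.195] turn units [0.006 0.02  0.004] rows>= 3.6
```

```bash
python3 -m pendant '[[[0,0,-1.2,0,0,0],[0,0,-2.4,0,0,0],[-0.1,0.4,-3.5,0,0,0],[-0.3,1,-4.2,0,0,0],[-0.46,1.7,-4.2,0,0,0],[-0.46,1.7,-4.2,0,0,0],[-0.46,1.7,-4.2,0,0,0]]]' 1
python3 - <<'E'
from h import *
im,d,p=grab('wrist','w2')
f=im.astype(int); m=(f[...,0]-f[...,2]>90)&(f[...,0]>f[...,1]+35)&(f[...,0]>130); m[280:]=0
hs=cv2.cvtColor(im,cv2.COLOR_RGB2HSV); m&=(hs[...,1]>190)
n,l,st,c=cv2.connectedComponentsWithStats(m.astype(np.uint8))
for i in range(1,n):
    if st[i,4]>60: print(c[i].round(1),st[i],bydepth(p,d,c[i]).round(4),onplane(p,c[i],.132).round(4))
C=cloud(p,d); g=C[:280].reshape(-1,3)
E
```

```text
time: 9.0
eef_pos: [0.5546, -0.224, 0.2967]
eef_rot: [-3.141, -0.002, 2.213]
force: [-0.9, -0.3, -0.2]
opening: 0.565
[285.8  68.9] [275  57  23  25 444] [[ 0.4802 -0.3069  0.1314]] [[ 0.4802 -0.3068  0.132 ]]
[340.6  69.3] [329  57  24  25 456] [[ 0.4565 -0.2749  0.131 ]] [[ 0.4566 -0.2748  0.132 ]]
[286.3 125.3] [276 114  22  23 395] [[ 0.5121 -0.2833  0.1326]] [[ 0.5121 -0.2833  0.132 ]]
[339.6 125.7] [329 115  22  23 392] [[ 0.4885 -0.2512  0.1307]] [[ 0.4885 -0.2512  0.132 ]]
```

View pics/w2.png

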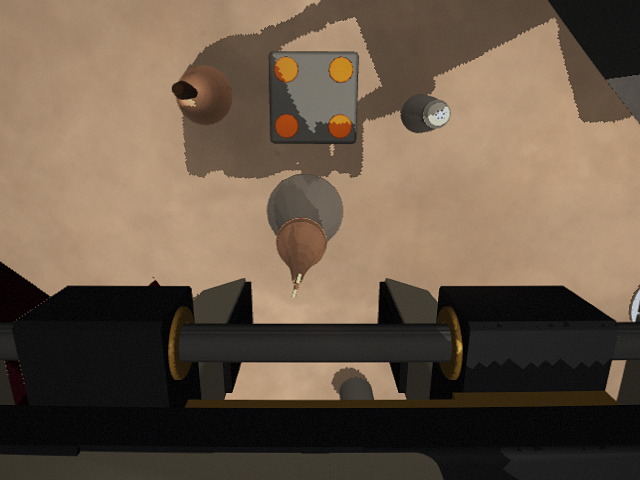

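All four catches now read 131–133 mm high, so they are home. The picture also shows the bell about 11 cm from the canister axis, clear of the fingers. Moving over the canister to grasp it.

```bash
python3 go.py 0.4844 -0.279 0.20 126.5
```

```text
t 9.05 pos [ 0.5541 -0.2243  0.2967] rot [-1.7993e+02 -1.2000e-01  1.2674e+02] q [-0.51  0.44  1.18 -0.    1.52 -2.72] F [-0.3  0.5  0.1] op 0.611
shift units [-0.058 -2.212  2.421] turn units [-0.009 -0.015  0.03 ] rows>= 2.6
```

```bash
python3 -m pendant '[[[0,-1.1,0,0,0,0],[-0.06,-2.2,0.2,0,0,0.03],[-0.06,-2.21,1.2,0,0,0.03],[-0.06,-2.21,2.4,0,0,0.03],[-0.06,-2.21,2.4,0,0,0.03],[-0.06,-2.21,2.4,0,0,0.03]]]' 1; python3 go.py 0.4844 -0.279 0.086 126.5
```

```text
time: 9.65
eef_pos: [0.4849, -0.2794, 0.2023]
eef_rot: [-3.141, -0.001, 2.207]
force: [0.1, 0.1, 0.8]
opening: 0.999
t 9.65 pos [ 0.4849 -0.2794  0.2023] rot [-1.7998e+02 -8.0000e-02  1.2645e+02] q [-0.66  0.43  1.46 -0.    1.25 -2.87] F [0.1 0.1 0.8] op 0.999
shift units [ 1.100e-02 -2.000e-03  2.909e+00] turn units [-0.003 -0.009 -0.006] rows>= 2.3
```

```bash
python3 -m pendant '[[[0,0,0.8,0,0,0],[0,0,1.6,0,0,0],[0,0,2.2,0,0,0],[0,0,2.7,0,0,0],[0,0,2.9,0,0,0],[0,0,2.9,0,0,0],[0,0,2.9,0,0,0]]]'; python3 -m pendant '[[[0,0,0,0,0,0],[0,0,0,0,0,0],[0,0,0,0,0,0],[0,0,0,0,0,0],[0,0,0,0,0,0],[0,0,0,0,0,0],[0,0,0,0,0,0],[0,0,0,0,0,0]]]' 0.5 30
```

```text
time: 10.35
eef_pos: [0.4865, -0.2799, 0.0878]
eef_rot: [3.141, 0.003, 2.208]
force: [-0.8, -0.9, 1.8]
opening: 1.001
time: 11.15
eef_pos: [0.4852, -0.2788, 0.0862]
eef_rot: [3.142, -0.0, 2.208]
force: [-2.9, 3.7, 5.3]
opening: 0.719
```

```bash
python3 -m pendant '[[[0,0,0,0,0,0],[0,0,0,0,0,0],[0,0,-0.2,0,0,0],[0,0,-0.5,0,0,0],[0,0,-0.5,0,0,0],[0,0,-0.5,0,0,0]]]' 0 40;  python3 -m pendant '[[[0,0,-0.6,0,0,0],[0,0,-1.4,0,0,0],[0,0,-2.3,0,0,0],[0,0,-3.3,0,0,0],[0,0,-4.3,0,0,0],[0,0,-5,0,0,0],[0,0,-5.4,0,0,0],[0,0,-5.5,0,0,0],[0,0,-5.5,0,0,0]]]'; python3 go.py 0.5321 0.0265 0.32 127.5;python3 go.py 0.5321 0.0265 0.116 127.5
```

```text
time: 11.75
eef_pos: [0.4855, -0.2793, 0.1061]
eef_rot: [3.141, 0.001, 2.208]
force: [-0.7, -0.4, -5.5]
opening: 0.718
time: 12.65
eef_pos: [0.4853, -0.2791, 0.3254]
eef_rot: [-3.142, -0.0, 2.208]
force: [-0.1, -0.1, -5.5]
opening: 0.716
t 12.65 pos [ 0.4853 -0.2791  0.3254] rot [-1.8000e+02 -3.0000e-02  1.2649e+02] q [-0.66  0.36  1.24  0.    1.55 -2.87] F [-0.1 -0.1 -5.5] op 0.716
shift units [5.445 5.484 0.137] turn units [-0.    -0.003 -0.127] rows>= 6.2
t 12.65 pos [ 0.4853 -0.2791  0.3254] rot [-1.8000e+02 -3.0000e-02  1.2649e+02] q [-0.66  0.36  1.24  0.    1.55 -2.87] F [-0.1 -0.1 -5.5] op 0.716
shift units [5.443 5.484 5.237] turn units [-0.    -0.003 -0.127] rows>= 7.5
```

```bash
python3 -m pendant '[[[0.4,0.4,0,0,0,0],[1.1,1.1,0,0,0,0],[1.9,1.9,0,0,0,0],[2.7,2.7,0,0,0,0],[3.5,3.5,0,0,0,0],[4.3,4.3,0,0,0,-0.1],[5,5,0,0,0,-0.13],[5.44,5.48,0.1,0,0,-0.13],[5.44,5.48,0.1,0,0,-0.13],[5.44,5.48,0.1,0,0,-0.13]]]'; python3 go.py 0.5321 0.0265 0.116 127.5
```

```text
time: 13.65
eef_pos: [0.5316, 0.0265, 0.3202]
eef_rot: [-3.139, -0.002, 2.227]
force: [0.2, 0.9, -5.3]
opening: 0.718
t 13.65 pos [0.5316 0.0265 0.3202] rot [-1.7985e+02 -1.1000e-01  1.2761e+02] q [-0.09  0.3   1.32 -0.    1.52 -2.32] F [ 0.2  0.9 -5.3] op 0.718
shift units [-0.017  0.023  5.104] turn units [-0.019 -0.013  0.014] rows>= 4.1
```

```bash
python3 -m pendant '[[[0,0,0.6,0,0,0],[0,0,1.4,0,0,0],[0,0,2.3,0,0,0],[0,0,3.2,0,0,0],[0,0,4,0,0,0],[0,0,4.6,0,0,0],[0,0,5,0,0,0],[-0.02,0.02,5.1,0,0,0],[-0.02,0.02,5.1,0,0,0],[-0.02,0.02,5.1,0,0,0]]]'; python3 go.py 0.5321 0.0265 0.116 127.5
python3 - <<'E'
from h import *
im,d,p=grab('scene','s1'); im2,_,_=grab('top','t1')
a=cv2.resize(im[150:270,260:420][...,::-1],None,fx=4,fy=4,interpolation=cv2.INTER_CUBIC); cv2.imwrite('pics/s1z.png',a)
E
```

```text
time: 14.65
eef_pos: [0.534, 0.0254, 0.1188]
eef_rot: [3.14, 0.001, 2.225]
force: [0.1, 0.3, -5.9]
opening: 0.718
t 14.65 pos [0.534  0.0254 0.1188] rot [1.7993e+02 6.0000e-02 1.2748e+02] q [-0.1   0.47  1.65 -0.    1.02 -2.32] F [ 0.1  0.3 -5.9] op 0.718
shift units [ 0.05  -0.021  0.069] turn units [ 0.008  0.008 -0.002] rows>= 0.1
```

View pics/s1.png

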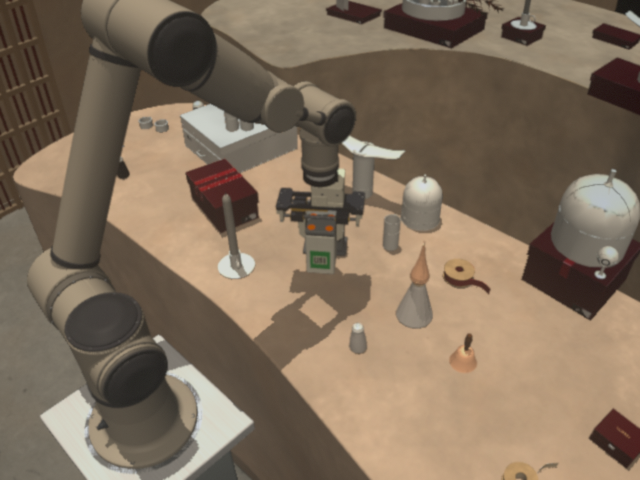

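View pics/t1.png

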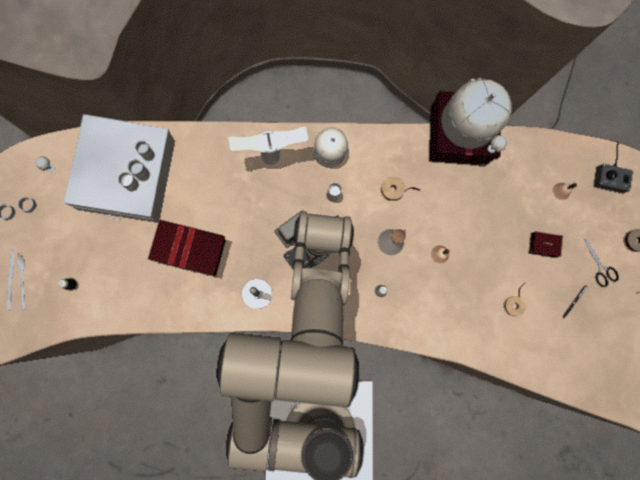

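The scene picture shows the canister upright in the gripper before the reader, green label (319,260) to the camera, so blue faces the window. Checking the green label's position, then holding.

Run:
```python
from h import *
im,d,p=load('s1'); f=im.astype(int); m=(f[...,1]-f[...,0]>25)&(f[...,1]-f[...,2]>15); m[:235]=0;m[290:]=0;m[:,:290]=0;m[:,350:]=0
n,l,st,c=cv2.connectedComponentsWithStats(cv2.morphologyEx(m.astype(np.uint8),cv2.MORPH_CLOSE,np.ones((7,7)))); i=1+np.argmax(st[1:,4]); x,y,w,h=st[i,:4]
print(st[i],c[i]); C=cloud(p,d); Q=C[l==i]; print('depth mean',np.median(Q,0).round(4))
o=np.array(p['position']); r=(rays(p,c[i])@rot(p).T)[0]
exp=np.array([.5321-.033*.793,.0265-.033*.609,.075]); print('expected',exp.round(4),'proj',proj(p,exp))
nrm=np.array([.793,.609,0]); t=((exp-o)@nrm)/(r@nrm); print('ray on plane',(o+t*r).round(4))
s=manip.sense(); print(s['eef_pos'].round(4),np.degrees(s['eef_rot']).round(2))
```

```text
[311 252  18  16 158] [319.5        259.06962025]
depth mean [0.5068 0.0041 0.083 ]
expected [0.5059 0.0064 0.075 ] proj [[318.7263878  260.24693693]]
ray on plane [0.5071 0.0049 0.0789]
[0.534  0.0258 0.119 ] [1.7991e+02 8.0000e-02 1.2751e+02]
```

```bash
python3 -m pendant '[[[0.04,-0.02,0.07,0,0,0],[0.04,-0.02,0.07,0,0,0],[0.04,-0.02,0.07,0,0,0],[0.04,-0.02,0.07,0,0,0],[0.04,-0.02,0.07,0,0,0],[0.04,-0.02,0.07,0,0,0],[0.04,-0.02,0.07,0,0,0],[0.04,-0.02,0.07,0,0,0],[0.04,-0.02,0.07,0,0,0],[0.04,-0.02,0.07,0,0,0],[0.04,-0.02,0.07,0,0,0],[0.04,-0.02,0.07,0,0,0]]]'; python3 -m pendant '[[[0,0,0,0,0,0],[0,0,0,0,0,0],[0,0,0,0,0,0]]]'; python3 go.py 0.5321 0.0265 0.116 37.5
```

```text
time: 15.95
eef_pos: [0.5317, 0.0268, 0.1151]
eef_rot: [3.142, -0.0, 2.226]
force: [-0.4, -0.5, -5.2]
opening: 0.717
time: 16.25
eef_pos: [0.5317, 0.0268, 0.1151]
eef_rot: [3.142, -0.0, 2.226]
force: [0.2, -0.7, -5.3]
opening: 0.715
t 16.25 pos [0.5317 0.0268 0.1151] rot [180.    -0.   127.53] q [-0.09  0.47  1.66  0.    1.01 -2.32] F [ 0.2 -0.7 -5.3] op 0.715
shift units [-0.013  0.003 -0.022] turn units [-0.0000e+00 -1.0000e-03  1.1254e+01] rows>= 10.5
```

```bash
python3 -m pendant '[[[0,-0.2,0,0,0,0.5],[0,-0.5,0,0,0,1.5],[0,-0.5,0,0,0,2.5],[0,-0.5,0,0,0,3.5],[0,-0.5,0,0,0,4.5],[0,-0.5,0,0,0,5.5],[0,-0.5,0,0,0,6.5],[0,-0.5,0,0,0,7.5],[0,-0.5,0,0,0,8.5],[0,-0.5,0,0,0,9.5],[0,-0.5,0,0,0,10.5],[0,-0.3,0,0,0,11.25]]]'; python3 go.py 0.5321 0.0265 0.116 37.5
```

```text
time: 17.45
eef_pos: [0.5216, 0.0192, 0.1151]
eef_rot: [-3.141, 0.001, 0.649]
force: [0.1, -0.3, -5.5]
opening: 0.719
t 17.45 pos [0.5216 0.0192 0.1151] rot [-1.7997e+02  4.0000e-02  3.7200e+01] q [-0.11  0.46  1.69 -0.    1.   -0.76] F [ 0.1 -0.3 -5.5] op 0.719
shift units [ 0.318  0.014 -0.023] turn units [-0.004  0.005 -0.038] rows>= 0.3
```

```bash
python3 -m pendant '[[[0.2,0,0,0,0,-0.02],[0.32,0.01,-0.02,0,0,-0.03],[0.32,0.01,-0.02,0,0,-0.03],[0.32,0.01,-0.02,0,0,-0.03],[0.32,0.01,-0.02,0,0,-0.03]]]'
python3 - <<'E'
from h import *
im,d,p=grab('scene','s2'); cv2.imwrite('pics/s2z.png',cv2.resize(im[150:300,240:420][...,::-1],None,fx=4,fy=4,interpolation=cv2.INTER_CUBIC))
E
python3 go.py 0.5321 0.0265 0.116 37.5
```

```text
time: 17.95
eef_pos: [0.5323, 0.0269, 0.1158]
eef_rot: [-3.141, 0.0, 0.66]
force: [0.8, -0.7, -4.7]
opening: 0.717
t 18.0 pos [0.5323 0.0269 0.1158] rot [-1.7998e+02  1.0000e-02  3.7800e+01] q [-0.09  0.47  1.66  0.    1.01 -0.75] F [-0.2  0.1 -5.2] op 0.719
shift units [-0.01   0.004 -0.004] turn units [-0.002  0.002  0.037] rows>= 0.0
```

View pics/s2z.png

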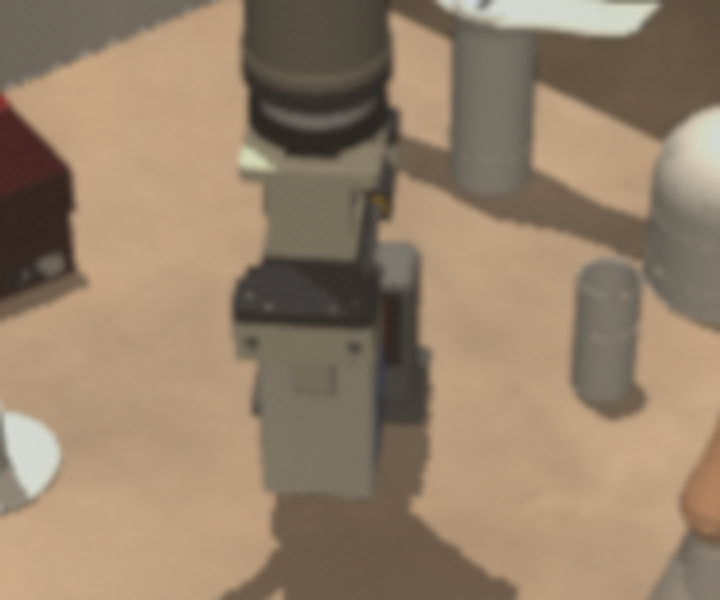

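The plain side faces the camera and blue is at the right edge, so yellow faces the reader, upright. Holding.

```bash
python3 -m pendant '[[[0,0,0,0,0,0],[0,0,0,0,0,0],[0,0,0,0,0,0],[0,0,0,0,0,0],[0,0,0,0,0,0],[0,0,0,0,0,0],[0,0,0,0,0,0],[0,0,0,0,0,0],[0,0,0,0,0,0],[0,0,0,0,0,0],[0,0,0,0,0,0],[0,0,0,0,0,0]]]'; python3 -m pendant '[[[0,0,0,0,0,0],[0,0,0,0,0,0]]]'; python3 -m pendant '[[[-0.2,0,0,0,0,0.5],[-0.5,0,0,0,0,1.5],[-0.5,0,0,0,0,2.5],[-0.5,0,0,0,0,3.5],[-0.5,0,0,0,0,4.5],[-0.5,0,0,0,0,5.5],[-0.5,0,0,0,0,6.5],[-0.5,0,0,0,0,7.5],[-0.5,0,0,0,0,8.5],[-0.5,0,0,0,0,9.5],[-0.5,0,0,0,0,10.5],[-0.3,0,0,0,0,11.28]]]';  python3 go.py 0.5321 0.0265 0.116 -52.5
```

```text
time: 19.2
eef_pos: [0.5326, 0.027, 0.1159]
eef_rot: [-3.142, -0.0, 0.659]
force: [0.1, 0.4, -4.8]
opening: 0.718
time: 19.4
eef_pos: [0.5326, 0.027, 0.1159]
eef_rot: [-3.142, -0.0, 0.659]
force: [0.5, -0.0, -4.5]
opening: 0.716
time: 20.6
eef_pos: [0.5225, 0.0194, 0.1159]
eef_rot: [3.141, 0.001, -0.922]
force: [0.3, -0.8, -5.0]
opening: 0.718
t 20.6 pos [0.5225 0.0194 0.1159] rot [ 1.7996e+02  3.0000e-02 -5.2810e+01] q [-0.11  0.46  1.68 -0.    1.    0.81] F [ 0.3 -0.8 -5. ] op 0.718
shift units [ 0.002 -0.298 -0.003] turn units [ 0.005  0.004 -0.038] rows>= 0.2
```

```bash
python3 -m pendant '[[[0,-0.2,0,0,0,0],[0,-0.3,0,0,0,0],[0,-0.3,0,0,0,0],[0,-0.3,0,0,0,0],[0,-0.3,0,0,0,0]]]'
python3 - <<'E'
from h import *
im,d,p=grab('scene','s3'); cv2.imwrite('pics/s3z.png',cv2.resize(im[150:300,240:420][...,::-1],None,fx=4,fy=4,interpolation=cv2.INTER_CUBIC))
E
python3 go.py 0.5321 0.0265 0.116 -52.5
```

```text
time: 21.1
eef_pos: [0.5324, 0.0269, 0.1158]
eef_rot: [3.141, 0.0, -0.915]
force: [-0.0, -1.2, -4.2]
opening: 0.718
t 21.15 pos [0.5324 0.0268 0.1159] rot [ 1.7999e+02  1.0000e-02 -5.2440e+01] q [-0.09  0.47  1.66  0.    1.01  0.82] F [-0.4  0.3 -4.6] op 0.717
shift units [ 0.002  0.01  -0.004] turn units [0.002 0.001 0.007] rows>= 0.0
```

View pics/s3z.png

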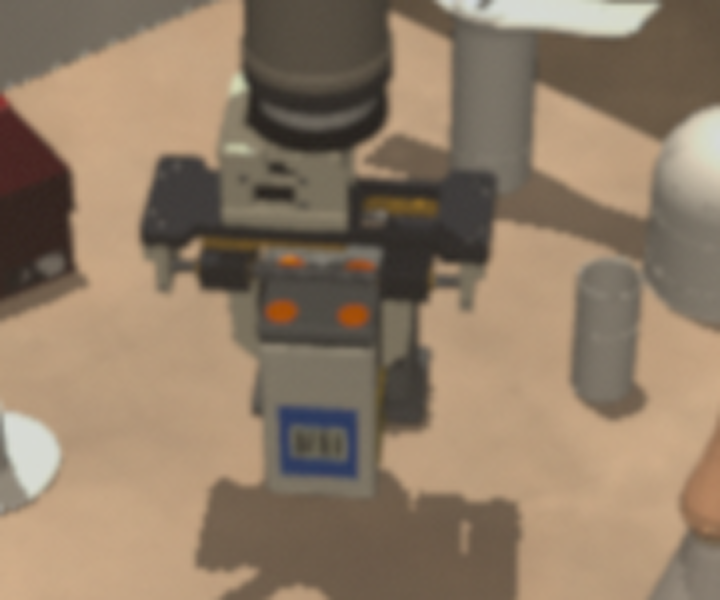

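Blue now faces the camera, so green faces the reader. Hold, then lift. While time stands still I also measure the white chest behind the gift box.

```bash
python3 -m pendant '[[[0,0,0,0,0,0],[0,0,0,0,0,0],[0,0,0,0,0,0],[0,0,0,0,0,0],[0,0,0,0,0,0],[0,0,0,0,0,0],[0,0,0,0,0,0],[0,0,0,0,0,0],[0,0,0,0,0,0],[0,0,0,0,0,0],[0,0,0,0,0,0],[0,0,0,0,0,0]]]'; python3 -m pendant '[[[0,0,0,0,0,0],[0,0,0,0,0,0]]]'
python3 - <<'E'
from h import *
im,d,p=load('top0'); C=cloud(p,d); S=C[105:230,50:180].reshape(-1,3)
q=S[S[:,2]>.11]; print('chest top med z',np.median(q[:,2]).round(3),'max',q[:,2].max().round(3)); r=cv2.minAreaRect((q[:,:2]*1000).astype(np.float32)); print(r,cv2.boxPoints(r).round(0).tolist())
c=np.array([.54,.408]); t=np.radians(-12.5); A=np.array([[np.cos(t),-np.sin(t)],[np.sin(t),np.cos(t)]])
l=(q[:,:2]-c)@A; 
for zl in (.11,.16,.2): 
  k=q[:,2]>zl; 
  if k.any(): print(zl,'in box frame x min',l[k,0].min().round(3),'dist',np.linalg.norm(l[k],axis=1).min().round(3), l[k][np.argmin(np.linalg.norm(l[k],axis=1))].round(3))
# box top from scene depth plane check
im,d,p=load('scene0'); C=cloud(p,d); 
for fx,fy in((0,0),(-.04,0),(0,-.07),(.04,.07),(0,.07)):
    X=np.append(c+A@np.array([fx,fy]),.088); u=proj(p,X)[0]; print((fx,fy),u.round(0),bydepth(p,d,u).round(4))
E
python3 go.py 0.5321 0.0265 0.30 -52.5
```

```text
time: 22.35
eef_pos: [0.5326, 0.027, 0.1159]
eef_rot: [-3.142, 0.0, -0.916]
force: [-0.0, 0.5, -4.6]
opening: 0.713
time: 22.55
eef_pos: [0.5326, 0.0269, 0.1159]
eef_rot: [-3.141, -0.0, -0.916]
force: [-0.9, -0.8, -4.6]
opening: 0.719
chest top med z 0.115 max 1.696
((663.8580932617188, 396.241455078125), (808.36962890625, 333.7626647949219), 62.9791374206543) [[332.0, 112.0], [629.0, -40.0], [996.0, 680.0], [699.0, 832.0]]
0.11 in box frame x min -0.139 dist 0.131 [0.06  0.117]
0.16 in box frame x min -0.139 dist 0.215 [0.124 0.176]
0.2 in box frame x min -0.139 dist 0.223 [0.158 0.157]
(0, 0) [220. 181.] [[0.541  0.4095 0.0868]]
(-0.04, 0) [207. 186.] [[0.4999 0.415  0.0893]]
(0, -0.07) [232. 194.] [[0.5234 0.3376 0.0898]]
(0.04, 0.07) [222. 164.] [[0.5958 0.4701 0.0861]]
(0, 0.07) [209. 169.] [[0.5579 0.4806 0.0847]]
t 22.55 pos [0.5326 0.0269 0.1159] rot [-179.99   -0.    -52.47] q [-0.09  0.47  1.66  0.    1.01  0.82] F [-0.9 -0.8 -4.6] op 0.719
shift units [ 0.     0.017 -4.602] turn units [-0.001 -0.     0.004] rows>= 3.7
```

```bash
python3 -m pendant '[[[0,0,-0.5,0,0,0],[0,0,-1.3,0,0,0],[0,0,-2.2,0,0,0],[0,0,-3.1,0,0,0],[0,0,-4,0,0,0],[0,0,-4.6,0,0,0],[0,0,-4.8,0,0,0],[0,0,-4.8,0,0,0]]]'; python3 go.py 0.5335 0.3787 0.305 -12.5
```

```text
time: 23.35
eef_pos: [0.5328, 0.0269, 0.3084]
eef_rot: [-3.14, -0.001, -0.916]
force: [0.5, 0.6, -4.8]
opening: 0.713
t 23.35 pos [0.5328 0.0269 0.3084] rot [-1.7993e+02 -6.0000e-02 -5.2470e+01] q [-0.09  0.31  1.35  0.    1.48  0.82] F [ 0.5  0.6 -4.8] op 0.713
shift units [-6.963 -5.371  0.084] turn units [-0.006 -0.01  -4.996] rows>= 7.0
```

```bash
python3 -m pendant '[[[-0.4,-0.3,0,0,0,-0.3],[-1.1,-0.8,0,0,0,-0.8],[-1.9,-1.5,0,0,0,-1.4],[-2.7,-2.1,0,0,0,-2],[-3.5,-2.7,0,0,0,-2.6],[-4.3,-3.3,0,0,0,-3.2],[-5.1,-3.9,0,0,0,-3.8],[-5.9,-4.6,0,0,0,-4.4],[-6.6,-5.1,0,0,0,-4.8],[-6.96,-5.37,0.1,0,0,-5],[-6.96,-5.37,0.1,0,0,-5],[-6.96,-5.37,0.1,0,0,-5]]]'; python3 go.py 0.5335 0.3787 0.185 -12.5
```

```text
time: 24.55
eef_pos: [0.5331, 0.3779, 0.3019]
eef_rot: [3.139, 0.002, -0.218]
force: [0.0, -0.4, -4.8]
opening: 0.72
t 24.55 pos [0.5331 0.3779 0.3019] rot [ 1.7983e+02  1.3000e-01 -1.2500e+01] q [ 0.5   0.56  0.97 -0.    1.61  0.72] F [ 0.  -0.4 -4.8] op 0.72
shift units [ 0.012 -0.031  2.922] turn units [0.021 0.016 0.   ] rows>= 2.3
```

```bash
python3 -m pendant '[[[0,0,0.6,0,0,0],[0,0,1.3,0,0,0],[0,0,2,0,0,0],[0,0,2.5,0,0,0],[0,0,2.8,0,0,0],[0,0,2.9,0,0,0],[0,0,2.9,0,0,0]]]'
python3 - <<'E'
from h import *
im,d,p=grab('scene','s4'); cv2.imwrite('pics/s4z.png',cv2.resize(im[110:270,150:310][...,::-1],None,fx=4,fy=3.7,interpolation=cv2.INTER_CUBIC))
E
python3 go.py 0.5335 0.3787 0.175 -12.5
```

```text
time: 25.25
eef_pos: [0.5337, 0.3779, 0.1881]
eef_rot: [3.142, -0.0, -0.219]
force: [0.2, 0.4, -3.9]
opening: 0.722
t 25.3 pos [0.534  0.3783 0.1889] rot [-1.7994e+02 -7.0000e-02 -1.2510e+01] q [ 0.5   0.61  1.19 -0.    1.34  0.72] F [ 0.9 -0.5 -5.6] op 0.717
shift units [-0.014 -0.006  0.349] turn units [-0.007 -0.009 -0.002] rows>= 0.3
```

View pics/s4z.png

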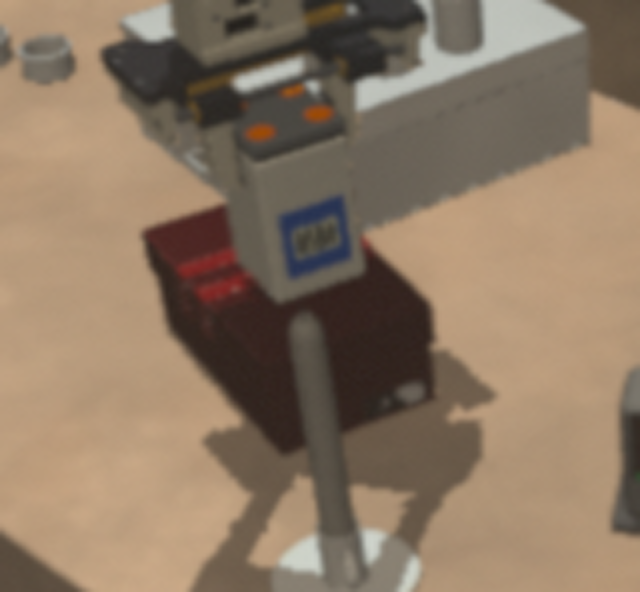

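The canister hangs upright just above the box, its bottom edge at (280–365, 272–300) in the crop, inside the box top. Lowering it gently.

```bash
python3 -m pendant '[[[0,0,0.1,0,0,0],[0,0,0.2,0,0,0],[0,0,0.28,0,0,0],[0,0,0.3,0,0,0],[0,0,0.3,0,0,0]]]'; python3 -m pendant '[[[0,0,0.02,0,0,0],[0,0,0.04,0,0,0],[0,0,0.06,0,0,0],[0,0,0.06,0,0,0]]]'
```

```text
time: 25.8
eef_pos: [0.5333, 0.3786, 0.1757]
eef_rot: [3.141, 0.0, -0.217]
force: [0.4, -0.7, -4.7]
opening: 0.719
time: 26.2
eef_pos: [0.5335, 0.3787, 0.1742]
eef_rot: [-3.141, -0.001, -0.218]
force: [-0.1, -0.9, -1.6]
opening: 0.721
```

Contact is starting: the force went from -4.7 to -1.6. A little further.

```bash
python3 -m pendant '[[[0,0,0.02,0,0,0],[0,0,0.03,0,0,0],[0,0,0.03,0,0,0]]]'
```

```text
time: 26.5
eef_pos: [0.5335, 0.3788, 0.1742]
eef_rot: [-3.14, -0.001, -0.218]
force: [-2.1, -1.5, 6.6]
opening: 0.716
```

```bash
python3 -m pendant '[[[0,0,0,0,0,0],[0,0,0,0,0,0],[0,0,0,0,0,0],[0,0,0,0,0,0],[0,0,0,0,0,0],[0,0,0,0,0,0],[0,0,0,0,0,0],[0,0,0,0,0,0]]]' 1; python3 -m pendant '[[[0,0,-0.3,0,0,0],[0,0,-0.8,0,0,0],[0,0,-1.5,0,0,0],[0,0,-2.4,0,0,0],[0,0,-3.2,0,0,0],[0,0,-3.5,0,0,0],[0,0,-3.5,0,0,0]]]'
```

```text
time: 27.3
eef_pos: [0.5334, 0.3786, 0.1723]
eef_rot: [-3.141, -0.0, -0.218]
force: [0.1, 0.5, -0.4]
opening: 1.001
time: 28.0
eef_pos: [0.534, 0.379, 0.316]
eef_rot: [-3.137, -0.005, -0.218]
force: [-0.6, -1.0, -0.2]
opening: 0.998
```

```bash
python3 -m pendant '[[[0,0.8,-0.3,0,0,0],[0,1.7,-0.6,0,0,0],[0,2.6,-0.8,0,0,0],[0,3,-0.8,0,0,0],[0,3,-0.8,0,0,0],[0,3,-0.8,0,0,0]]]'
python3 - <<'E'
from h import *
grab('wrist','w5');grab('scene','s5');grab('top','t5')
im,d,p=load('w5')
f=im.astype(int); hs=cv2.cvtColor(im,cv2.COLOR_RGB2HSV); m=(f[...,0]-f[...,2]>90)&(f[...,0]>f[...,1]+35)&(hs[...,1]>190); m[280:]=0
n,l,st,c=cv2.connectedComponentsWithStats(m.astype(np.uint8)); X=[]
for i in range(1,n):
    if st[i,4]>60: 
        x=onplane(p,c[i],.22)[0]; X.append(x); print(c[i].round(1),st[i],bydepth(p,d,c[i]).round(4),x.round(4))
X=np.array(X); 
if len(X)==4:
    o=X.mean(0); print('centre',o.round(4)); t=np.radians(-12.5); A=np.array([[np.cos(t),-np.sin(t)],[np.sin(t),np.cos(t)]]); print('in box frame',((o[:2]-[.54,.408])@A).round(4))
print(manip.sense()['eef_pos'])
E
```

```text
time: 28.6
eef_pos: [0.5073, 0.2616, 0.3439]
eef_rot: [-3.142, 0.001, -0.218]
force: [-0.4, 1.8, 1.2]
opening: 1.0
[284.    9.1] [270   0  29  22 506] [[0.5195 0.4005 0.2208]] [0.5194 0.4007 0.22  ]
[349.1   9.1] [335   0  29  22 510] [[0.5585 0.3922 0.2192]] [0.5584 0.3921 0.22  ]
[285.2  74.8] [272  61  27  29 596] [[0.5113 0.3636 0.2188]] [0.5113 0.3635 0.22  ]
[347.9  74.7] [335  61  27  29 596] [[0.5502 0.355  0.2194]] [0.5501 0.3549 0.22  ]
centre [0.5348 0.3778 0.22  ]
in box frame [ 0.0015 -0.0306]
[0.50741718 0.26229788 0.34353768]
```

View pics/w5.png

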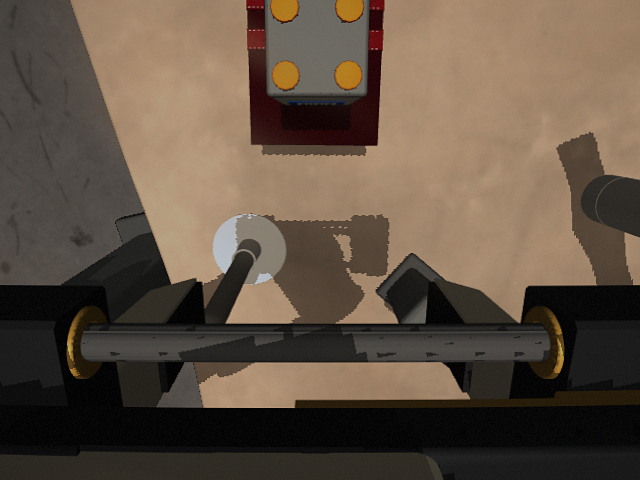

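View pics/s5.png

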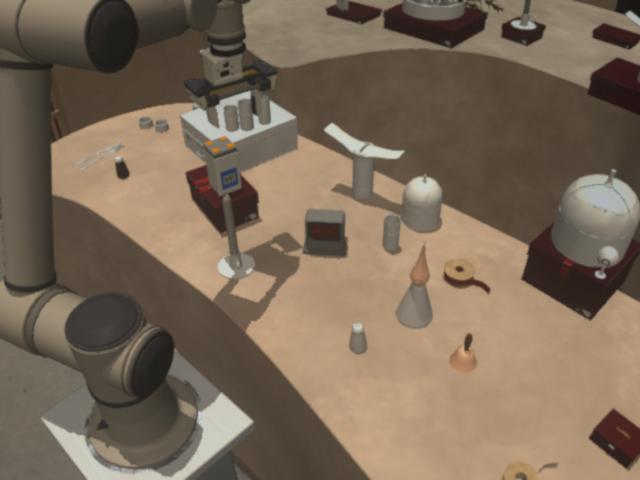

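View pics/t5.png

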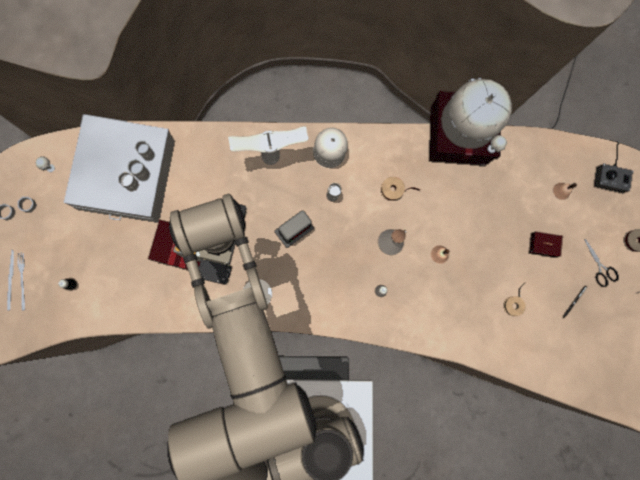

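The pictures show the canister standing on the gift box. Its catches are at (284,9), (349,9), (285,75) and (348,75) in the wrist view, with tops at 219–221 mm, so they are still home. It sits within 2 mm of the box's long centre line. Mill (415,290), bell (463,355), shaker (358,338) and cup (391,233) are where they were in the scene view. Handing in.

Run:
```python
from h import *
s=manip.sense(); print(s['time'],s['force'].round(1)); print(manip.hand_in())
```

```text
28.75 [ 0.  -0.5  0.4]
the job is handed in; nothing more can be done
None
```

I finished the job and handed it in at 28.75 s, well under the 72 s limit; no verdict was reported.

- **Catches:** I pushed all four down until they stopped firmly, at 13–22 N. Afterwards their tops measured 131–133 mm above the canister's underside against 132 mm when home, and the same again after placing.
- **Labels:** I showed blue, yellow and green in that order, each held still for about 1.3–1.5 s. The canister was upright and 40 mm from the window, within about 1 mm and 0.5° of square by the arm's readings. The blue hold began with a correction of about 3 mm in height. I confirmed which label faced the reader only from the sides visible to the scene camera.
- **Placing:** I lowered it to light contact, about 7 N, and let go. It stands upright, aligned with the gift box, with about 28–36 mm to spare at the nearest edges.
- **Other things:** In the last pictures the pepper mill, bell, shaker, cup, reader and candle are where they started, and the gripper is clear of everything.
- **Disagreements:** The depth readings put the green label up to 8 mm too high before that correction. The first reader yaw estimates ranged from 36° to 43°. I used 37.5°, from a plane fitted to the window in the close wrist view, which the edges in that view mostly matched to within about 1°.

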